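# Spring check of a press-mill knob on the dial force gauge

### The job

Check the spring of the mill's bamboo push knob: set the knob gently on the force gauge's round load plate, spring over the stop pin, press it straight down until it just rests on the pin (the test height) and hold it there for a second, bearing on the pin by no more than a few newtons and with no jolt that would drive the gauge's peak hand too far. Then go by the peak hand: if it shows 10 N or more the spring is good, so stand the knob upright in the square bamboo tray; if less, the spring is tired, so stand it upright in the round metal dish. Leave the spice jars as they are.

Things in the scene. Friction and masses are not known exactly. Their poses are not given: they have to be found in the camera images.
- unit: Mill push knob with coil spring, on end: steel foot washer 40 mm across, 4 mm thick, 24 mm hole; open coil 29 mm across, 25 mm inside; solid bamboo knob 44 mm across, 20 mm high. 69 mm tall in all with a fresh spring, up to 7 mm less with a tired one. Spring 0.9 N per mm; if the knob is held the foot hangs from it. 70 to 95 g. Origin: centre of the foot's underside; z towards the knob.
- knob_top (a point): Centre of the flat top face of the bamboo knob. Grip the knob round its side, its middle is 10 mm below this point.
- knob: The solid bamboo knob of the unit, 44 mm across. Its flat underside, 20 mm below its top, is the face that lands on the stop pin. Origin: on the axis, 49 mm below that underside.
- gauge: Bench dial force gauge, fixed: grey casting 150 (x) by 250 (y) mm, its top 48 mm above the table, with the round load plate near its +y end (68 mm from the middle) and a steel-rimmed dial of 122 mm, rim 68 mm above the table, near its -y end. Origin: under the middle of the casting.
- load_plate: Round bare steel load plate, 72 mm across, sinking 0.25 mm per N (5 mm at most); origin: centre of its top face, 66 mm above the table unloaded. Through its middle stands the stop pin, a dark steel set screw 12 mm across, rigid in the casting. Its flat tip, 29 to 35 mm above the unloaded plate as set for this job, is the test height; load on the pin does not show on the dial.
- needle (a joint): Black needle of the dial, rad clockwise from zero, 0.25 rad per N on the load plate (the weight of the unit's foot and spring included). Dial: one tick per N, long ticks at 0, 5, 10, 15 and 20 N; the 10 N tick points along the gauge's +x, zero is 2.5 rad anticlockwise of it.
- peak_hand (a joint): Shorter brass hand with a round tip under the needle: the peak hand. Same scale (0.25 rad per N, 10 N = 2.5 rad). The needle pushes it up and it stays at the highest force reached, jolts included; it starts at some old value under 4 N.
- needle_tip (a point): Point on the needle, 34 mm from the dial's centre.
- peak_tip (a point): Point on the peak hand, 34 mm from the dial's centre, right below needle_tip when both show the same.
- tray: Square bamboo tray for good parts, fixed, 130 by 130 mm, rim 18 mm high, walls and floor 6 mm thick. Origin: centre of its underside.
- dish: Round bare metal dish for tired parts, fixed, 140 mm across the rim, 18 mm high, floor 4 mm thick, flat floor about 120 mm across. Origin: centre of its underside.
- jar_a: Glass spice jar with a bamboo lid, 67 mm in diameter, 116 mm tall, a bystander. Origin: centre of its underside.
- jar_b: Another such jar, a bystander.
- jar_c: Another such jar, a bystander.
Not all that is in view belongs to the job. Of the things shaped like the unit, the steel one is meant.

How it is judged:
By the outcome, as a careful person would: the job done as asked, in the order asked, and still so for the second after the job is handed in, with the robot touching nothing.
It also fails if it takes over 64 s, if anything falls off the work surface, if the arm or the gripper's body presses on something with over 40 N, if the wrist force passes 120 N, or if a joint passes its speed limit or range.

### The arm

A 6-joint arm with a two-finger parallel gripper is mounted at the origin on the work surface. World frame = base frame: x ahead of the robot, y to its left, z up, the work surface at z = 0. Lengths are in m, angles in rad, forces in N, time in s.
With the tool pointing down it reaches from about 0.35 to 1 m from the base axis. Payload 7.1 kg.
Tool frame: the origin (TCP) lies between the finger pads; the fingertips stand 8 mm ahead of it and the grasp point (between the pads) lies 11 mm behind it; z points along the fingers, y is the line along which they close (so a half turn about z gives the same grasp; the last joint's range is limited). The gripper opens to 85 mm and grips with 20 to 120 N. Pads are 22 mm wide; open, the fingers measure 114 mm over their backs; the gripper's body (76 mm by 85 mm) begins 54 mm behind the grasp point. The pads swing forward as they close: fully open they stand 13 mm farther back than shut.
Start: joints at [-1.156, 0.423, 1.63, -0, 1.089, -0.019], TCP at [0.263, -0.567, 0.239] pointing down, gripper open.
Joint ranges: [-3, 3], [-0.9, 2.11], [0.09, 2.58], [-1.31, 4.45], [0.11, 2.69], [-2.54, 2.54]. Speed limits (rad/s): [2.39, 2.39, 3.01, 3.14, 3.14, 3.14].

### API

Orientations are given as [roll, pitch, yaw] about the fixed x, y, z axes, in that order (R = Rz(yaw) Ry(pitch) Rx(roll)).
In Python, from cell import read_state, capture, camera_params, hand_in, boxes_of, mark_of gives the robot as it stands.
- The arm moves only by the shell command python3 -m jog 'ROWS' [FORCE]. ROWS is a JSON object with one list for each field, all of the same length, 1 to 12, a row being the entries at one place: finger_gap (the opening from 0.0 (shut) to 1.0 (fully open)), sx, sy, sz (the shift in m), rz (a turn about the tool's z in rad); each row shifts and turns the commanded pose from where the row before left it, along the tool's axes as they then stand; what a row does not reach is not made up. A row lasts 1/8 s, in which the tool goes at most 0.0625 m and 0.188 rad, less where a joint would pass 70% of its speed; a pose out of reach is approached as far as the arm can. The fingers move at their own pace and stop on an object; FORCE is the grip in N (left out, the last holds). Time passes only in rows, so rows that do not move let the fingers close. It prints the time, the measured TCP pose, the force, the opening and the grip force at its end. Input that does not fit is refused with a message, and nothing moves.
- read_state(): the state, without advancing time (a new reading comes with each control period).
- capture(name): name is "side" or "top" or "wrist"; returns (picture, depth): 400x640x3 uint8, red, green, blue; 400x640 float32, m along the optical axis (not along the pixel's ray), 0 where there is no reading.
- camera_params(name): a dict with "fx", "fy", "cx", "cy" (pixels), "extrinsics" (4x4, takes a point from world to camera coordinates); the wrist camera has in their place "mount" (4x4, takes a point from camera to tool coordinates, whose origin is the TCP and whose axes are the flange's). Camera axes: x right, y up, looking along -z (the intrinsics and any distortion apply to the point x, -y, -z); pixel columns grow to the right and rows downward; lengths in m; the calibration is good to about 2 mm. A picture is of the moment at which its call begins: read the wrist's pose just before it. camera_params takes no time and is no camera call.
- hand_in(): hands the job in; it is judged then, once.
Trained networks look in the newest picture that a camera, given by its name, has taken for a name from the list of things; names that differ only in an ending like _2 or _b are one class to them, and where a whole thing is asked for, a point or a joint stands for the part that bears it (a point fixed in the world has none). Each returns a list of dicts, best first, with "conf" (0 to 1); they miss things now and then, are a little off and sometimes report something else, mostly with a low value. They report only what shows in the picture. A call takes as long as a camera call. They do not tell look-alikes from the thing itself.
- boxes_of(name, camera): "box" ([left, top, right, bottom] in pixels, round what is visible of it).
- mark_of(name, camera): "pixel" ([column, row] in pixels: a listed point, or the origin of a listed thing).
The state is a dict: "time": time; "joint_positions": joint angles; "qvel": joint speeds; "effort": joint torques, N m; "ee_pos": TCP position; "ee_rot": TCP orientation; "contact_force": force on the tool from outside, world axes, zero at the start; "ft_torque": the same for the moment, N m; "finger_gap": opening from 0.0 (shut) to 1.0 (fully open); "gripper_force": force on a finger pad.
Only numpy, scipy, OpenCV 4.12 (cv2) and the standard library are available. Lean on these libraries where they do the work, as an engineer would, in place of code of your own. Each camera call takes 0.05 s, during which the arm holds its last target. There are 200 camera calls.

## Working session

There is one attempt and no reset: what is moved stays moved. The work goes in short steps, Python scripts to look and compute and a shell command to move; the robot and the scene stay as the last step left them, time stands still between calls to the robot, and variables do not carry over. Pictures are saved under pics/ and viewed, at most 12 in all, crops included, and the job is handed in when it is done.

```bash
ls; mkdir -p pics; cat > h.py <<'E'
import numpy as np,cv2
from cell import *
from scipy.spatial.transform import Rotation as R
def T(name,st=None):
    "camera->world"
    p=camera_params(name)
    if name!="wrist": return np.linalg.inv(np.array(p["extrinsics"])),p
    st=st or read_state(); M=np.eye(4); M[:3,:3]=R.from_euler('xyz',st["ee_rot"]).as_matrix(); M[:3,3]=st["ee_pos"]
    return M@np.array(p["mount"]),p
def ray(px,Tp):
    M,p=Tp; d=np.array([(px[0]-p["cx"])/p["fx"],-(px[1]-p["cy"])/p["fy"],-1])
    return M[:3,3],M[:3,:3]@d
def atz(px,Tp,z):
    o,d=ray(px,Tp); return o+d*(z-o[2])/d[2]
def dep(px,Tp,D):
    o,d=ray(px,Tp); return o+d*D[int(px[1]),int(px[0])]
def tri(a,b):
    (o1,d1),(o2,d2)=a,b
    s=np.linalg.lstsq(np.c_[d1,-d2],o2-o1,rcond=None)[0]
    p,q=o1+s[0]*d1,o2+s[1]*d2
    return (p+q)/2,np.linalg.norm(p-q)
def proj(P,Tp):
    M,p=Tp; c=np.linalg.inv(M)@np.r_[P,1]; return np.array([p["cx"]+p["fx"]*c[0]/-c[2],p["cy"]-p["fy"]*c[1]/-c[2]])
def save(n,im): cv2.imwrite("pics/"+n,im[...,::-1])
E
python3 - <<'E'
from h import *
np.set_printoptions(precision=3,suppress=True)
print(read_state())
for c in ("top","side"):
    im,D=capture(c); save(c+"0.png",im); np.save(c+"D.npy",D); Tp=T(c); print(c,camera_params(c))
    for n in ("unit","knob_top","gauge","load_plate","tray","dish","jar_a","needle_tip","peak_tip"):
        for m in mark_of(n,c)[:4]: print(n,np.round(m["pixel"],1),round(m["conf"],2),dep(m["pixel"],Tp,D))
E
```

```text
pics
{'time': 0.0, 'joint_positions': array([-1.156,  0.424,  1.631,  0.   ,  1.089, -0.019]), 'qvel': array([-0.001,  0.001,  0.002, -0.001, -0.001, -0.001]), 'effort': array([  0.002, -55.738, -28.174,   0.   ,   0.007,   0.   ]), 'ee_pos': array([ 0.263, -0.567,  0.239]), 'ee_rot': array([-3.14 , -0.   ,  0.434]), 'contact_force': array([0.302, 0.639, 0.213]), 'ft_torque': array([-0.017, -0.013,  0.046]), 'gripper_force': 0.0, 'finger_gap': 0.9981221333397323}
top {'fx': 497.22028691413294, 'fy': 497.22028691413294, 'cx': 330.0785844675222, 'cy': 205.92050132480713, 'extrinsics': array([[ 0.051, -0.999, -0.   , -0.018],
       [ 0.974,  0.05 ,  0.222, -0.602],
       [-0.222, -0.011,  0.975, -1.092],
       [ 0.   ,  0.   ,  0.   ,  1.   ]])}
unit [399.5 245.6] 0.86 [ 0.516 -0.151  0.073]
unit [439.4 200.2] 0.79 [ 0.641 -0.253  0.018]
unit [421.2 269.9] 0.72 [ 0.464 -0.201  0.072]
unit [473.8 233.2] 0.63 [ 0.563 -0.334  0.024]
knob_top [403.9 242.2] 0.68 [ 0.525 -0.161  0.072]
knob_top [426.1 266.4] 0.67 [ 0.472 -0.212  0.07 ]
knob_top [439.2 228.3] 0.65 [ 0.562 -0.242  0.066]
kno
[... 1023 characters left out ...]
0.152  0.012]
knob_top [383.3 175. ] 0.75 [ 0.478 -0.224  0.067]
knob_top [343.2 146.1] 0.63 [ 0.646 -0.264  0.07 ]
knob_top [358.8 179.8] 0.62 [ 0.53  -0.164  0.069]
knob_top [369.8 141.7] 0.59 [ 0.584 -0.332  0.068]
gauge [307.8 227.2] 0.76 [0.568 0.061 0.053]
load_plate [292.2 227. ] 0.61 [0.589 0.106 0.091]
load_plate [363.2 175.8] 0.38 [ 0.548 -0.232  0.015]
load_plate [410.8 172.1] 0.36 [ 0.429 -0.339  0.006]
tray [410.7 169.2] 0.79 [ 0.434 -0.35   0.006]
dish [288.7 332.7] 0.96 [0.448 0.33  0.   ]
jar_a [304.1 161.8] 0.95 [ 0.737 -0.171  0.027]
jar_a [255.2 211. ] 0.61 [0.745 0.081 0.029]
jar_a [236.  293.6] 0.59 [0.602 0.338 0.063]
needle_tip [322.3 209.9] 0.44 [ 0.566 -0.013  0.056]
```

```bash
python3 - <<'E'
import cv2
t=cv2.imread("pics/top0.png"); s=cv2.imread("pics/side0.png")
cv2.imwrite("pics/a.png",cv2.resize(t[120:330,150:530],(800,442),interpolation=3))
cv2.imwrite("pics/b.png",cv2.resize(s[110:250,270:450],(772,600),interpolation=3))
E
```

```text
(no output)
```

View pics/a.png

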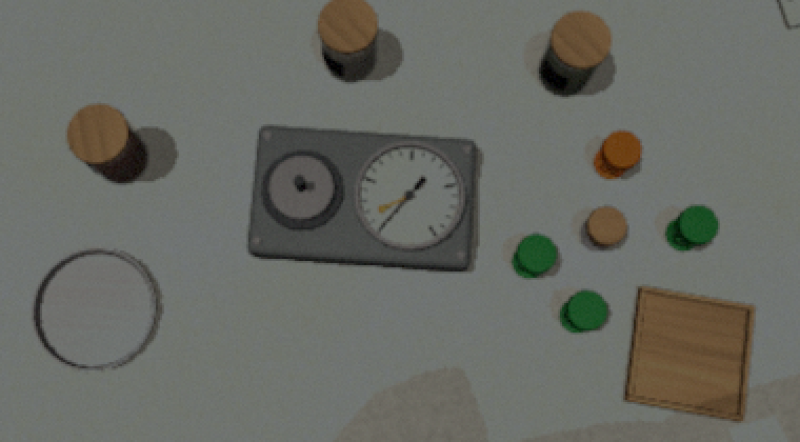

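View pics/b.png

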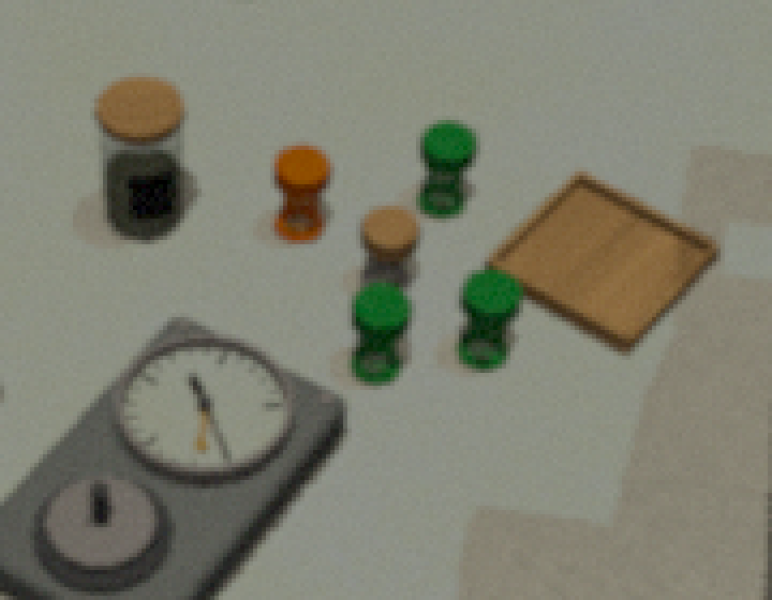

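Look-alikes (top image): orange (445,192), green (405,241), (428,267), (482,227), all fully painted. The bamboo knob with grey steel coil and foot is at (438,228), and that is the one I want. The needle is at 0 and the peak hand at about 1 N.

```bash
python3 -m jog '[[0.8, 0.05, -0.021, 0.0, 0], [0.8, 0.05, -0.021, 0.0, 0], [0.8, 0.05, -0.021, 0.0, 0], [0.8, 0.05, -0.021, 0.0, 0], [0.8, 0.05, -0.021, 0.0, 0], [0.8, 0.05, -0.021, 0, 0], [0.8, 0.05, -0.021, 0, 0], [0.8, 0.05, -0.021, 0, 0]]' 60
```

```text
refused: ROWS must be an object with one list for each field. Nothing was moved.
```

The error is about the shape of the input: an object with one list for each field. Fixing that and sending the same move.

```bash
python3 -m jog '{"finger_gap":[0.8, 0.8, 0.8, 0.8, 0.8, 0.8, 0.8, 0.8], "sx":[0.05, 0.05, 0.05, 0.05, 0.05, 0.05, 0.05, 0.05], "sy":[-0.021, -0.021, -0.021, -0.021, -0.021, -0.021, -0.021, -0.021], "sz":[0.0, 0.0, 0.0, 0.0, 0.0, 0, 0, 0], "rz":[0, 0, 0, 0, 0, 0, 0, 0]}' 60 | tail -3; python3 -m jog '{"finger_gap":[0.8, 0.8, 0.8, 0.8, 0.8, 0.8, 0.8, 0.8], "sx":[0, 0, 0, 0, 0, 0, 0, 0], "sy":[0, 0, 0, 0, 0, 0, 0, 0], "sz":[0, 0, 0, 0, 0, 0, 0, 0], "rz":[0.17, 0.17, 0.17, 0.17, 0.17, 0.17, 0.16, 0]}' | tail -3
python3 - <<'E'
from h import *
np.set_printoptions(precision=4,suppress=True)
st=read_state();print(st["time"],st["ee_pos"],st["ee_rot"],st["joint_positions"],st["contact_force"]); print(camera_params("wrist"))
im,D=capture("wrist"); save("w1.png",im); np.save("w1D.npy",D); Tp=T("wrist",st)
for n in ("knob_top","unit"):
    for m in mark_of(n,"wrist"): print(n,m["pixel"],m["conf"],dep(m["pixel"],Tp,D), atz(m["pixel"],Tp,.067))
for m in boxes_of("unit","wrist"): print(m)
E
```

```text
contact_force: [0.9, 0.5, 0.8]
finger_gap: 0.799
gripper_force: 0.0
contact_force: [1.2, 0.4, -1.2]
finger_gap: 0.801
gripper_force: 0.0
3.0 [ 0.5551 -0.2465  0.2393] [-3.1416 -0.     -0.7447] [-0.4376  0.3973  1.6704  0.      1.0739  1.878 ] [ 1.1796  0.3573 -1.1769]
{'fx': 311.1872780387008, 'fy': 311.1872780387008, 'cx': 315.9668984354451, 'cy': 201.83255579111807, 'mount': array([[ 0.0003,  0.9619,  0.2734,  0.0695],
       [ 1.    , -0.0001, -0.0007,  0.0017],
       [-0.0006,  0.2734, -0.9619, -0.1344],
       [ 0.    ,  0.    ,  0.    ,  1.    ]])}
knob_top [349.2, 260.4] 0.82 [ 0.4687 -0.2182  0.0689] [ 0.4678 -0.2177  0.067 ]
knob_top [250.4, 104.1] 0.74 [ 0.6527 -0.2555  0.0678] [ 0.6528 -0.2554  0.067 ]
knob_top [373.2, 111.6] 0.74 [ 0.5695 -0.3357  0.069 ] [ 0.5693 -0.336   0.067 ]
knob_top [274.4, 257.3] 0.6 [ 0.5257 -0.1614  0.0684] [ 0.5253 -0.1608  0.067 ]
unit [363.9, 110.5] 0.95 [ 0.5762 -0.3299  0.0692] [ 0.576  -0.3302  0.067 ]
unit [281.9, 233.6] 0.8 [ 0.5381 -0.1837  0.0609] [ 0.5394 -0.1859  0.067 ]
unit [340.2, 234.8] 0.77 [ 0.4838 -0.2225  0.0305] [ 0.4967 -0.2302  0.067 ]
unit [266.6, 103.3] 0.67 [ 0.6426 -0.2673  0.0698] [ 0.643  -0.2671  0.067 ]
unit [303.5, 172.0] 0.63 [ 0.5714 -0.2471  0.0624] [ 0.5719 -0.2478  0.067 ]
{'box': [251.3, 217.6, 295.0, 269.8], 'conf': 0.98}
{'box': [327.7, 217.7, 370.1, 274.5], 'conf': 0.75}
{'box': [227.7, 77.5, 276.6, 129.8], 'conf': 0.63}
{'box': [348.0, 81.4, 397.8, 128.7], 'conf': 0.57}
{'box': [281.6, 154.8, 324.9, 198.1], 'conf': 0.56}
{'box': [0.0, 372.1, 13.4, 390.3], 'conf': 0.55}
{'box': [368.4, 111.8, 516.5, 260.6], 'conf': 0.29}
```

View pics/w1.png

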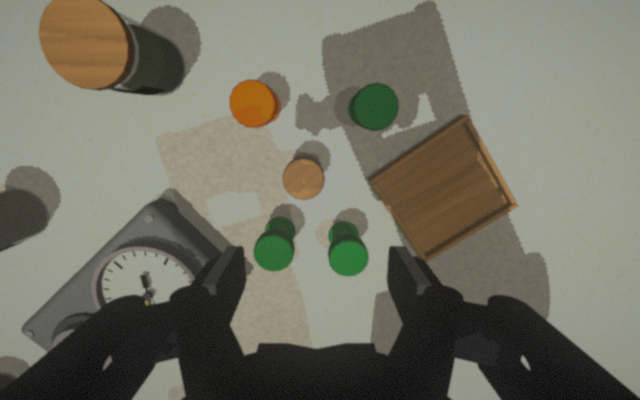

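The bamboo unit is at (303,178) in the wrist view, between orange (253,103) and the greens (273,251), (348,255), (374,106).

```bash
cat >> h.py <<'E'
def cloud(D,Tp):
    M,p=Tp; v,u=np.mgrid[:D.shape[0],:D.shape[1]]
    C=np.stack([(u-p["cx"])/p["fx"]*D,-(v-p["cy"])/p["fy"]*D,-D],-1)
    W=C@M[:3,:3].T+M[:3,3]; W[D==0]=np.nan; return W
E
python3 - <<'E'
from h import *
np.set_printoptions(precision=4,suppress=True)
st=read_state()
g=np.array([.566,-.241])
px={}
for c,D in (("top",np.load("topD.npy")),("side",np.load("sideD.npy")),("wrist",np.load("w1D.npy"))):
    Tp=T(c,st); W=cloud(D,Tp)
    m=(np.hypot(W[...,0]-g[0],W[...,1]-g[1])<.032)&(W[...,2]>.052)
    P=W[m]; z=np.median(P[:,2]); m&=abs(W[...,2]-z)<.006
    pts=np.argwhere(m)[:,::-1].astype(np.float32)
    e=cv2.fitEllipse(cv2.convexHull(pts)); px[c]=e[0]
    print(c,len(P),z,e, atz(e[0],Tp,z), W[m].mean(0))
for a,b in (("top","side"),("top","wrist"),("side","wrist")): print(a,b,tri(ray(px[a],T(a)),ray(px[b],T(b,st))))
E
```

```text
top 282 0.0629690994963511 ((438.44317626953125, 226.38453674316406), (18.070619583129883, 18.783334732055664), 110.55007934570312) [ 0.5674 -0.2411  0.063 ] [ 0.5673 -0.2411  0.063 ]
side 130 0.06194984906689349 ((360.6817932128906, 163.00559997558594), (10.565906524658203, 13.978837966918945), 93.02294158935547) [ 0.5638 -0.2357  0.0619] [ 0.5641 -0.2366  0.0619]
wrist 17757 0.31201224837567715 ((257.962890625, 361.331298828125), (77.935546875, 266.6595764160156), 92.77934265136719) [ 0.5721 -0.2456  0.312 ] [ 0.5695 -0.2503  0.3125]
top side (array([ 0.5684, -0.2435,  0.053 ]), np.float64(0.0018297467533613355))
top wrist (array([ 0.5348, -0.1988,  0.2495]), np.float64(0.009912403036877265))
side wrist (array([ 0.5081, -0.1357,  0.1786]), np.float64(0.015857596387749577))
```

```bash
python3 - <<'E'
from h import *
np.set_printoptions(precision=4,suppress=True)
st=read_state(); Tp=T("wrist",st); D=np.load("w1D.npy"); W=cloud(D,Tp); 
for g,n in (((.566,-.241),"unit"),((.4687,-.2182),"green")):
    m=(np.hypot(W[...,0]-g[0],W[...,1]-g[1])<.03)&(W[...,2]>.05)&(W[...,2]<.09)
    z=np.median(W[m][:,2]); m&=abs(W[...,2]-z)<.005
    pts=np.argwhere(m)[:,::-1].astype(np.float32); e=cv2.fitEllipse(cv2.convexHull(pts))
    print(n,z,e,atz(e[0],Tp,z),m.sum())
    if n=="unit":
        for c,q in (("top",(438.44,226.38)),("side",(360.68,163.0))): print(c,tri(ray(q,T(c)),ray(e[0],Tp)))
        w=e
P=atz(w[0],Tp,.063); d=P-st["ee_pos"]; y=st["ee_rot"][2]
print("tool dx,dy",d[0]*np.cos(y)+d[1]*np.sin(y), d[0]*np.sin(y)-d[1]*np.cos(y))
E
```

```text
unit 0.06210488647331583 ((302.6553955078125, 178.08766174316406), (41.710182189941406, 42.22911834716797), 119.68669128417969) [ 0.5674 -0.2421  0.0621] 1385
top (array([ 0.5675, -0.2417,  0.0611]), np.float64(0.0006238032265087477))
side (array([ 0.5665, -0.2411,  0.0558]), np.float64(0.0002985274968820176))
green 0.06861559013315949 ((347.58428955078125, 256.6598205566406), (37.799095153808594, 40.13931655883789), 82.3560562133789) [ 0.473  -0.2198  0.0686] 1191
tool dx,dy 0.006235765493201088 -0.011565068052303097
```

```bash
python3 -m jog '{"finger_gap":[0.75, 0.75, 0.75, 0.75, 0.75, 0.75], "sx":[0.006, 0, 0, 0, 0, 0], "sy":[-0.0115, 0, 0, 0, 0, 0], "sz":[0.03, 0.05, 0.05, 0.03, 0.02, 0.0], "rz":[0, 0, 0, 0, 0, 0]}' 50
python3 - <<'E'
from h import *
np.set_printoptions(precision=4,suppress=True)
st=read_state();print(st["ee_pos"],st["contact_force"])
im,D=capture("wrist"); save("w2.png",im);Tp=T("wrist",st); W=cloud(D,Tp); g=(.5674,-.242)
m=(np.hypot(W[...,0]-g[0],W[...,1]-g[1])<.026)&(W[...,2]>.05)&(W[...,2]<.075)
z=np.median(W[m][:,2]); m&=abs(W[...,2]-z)<.005
pts=np.argwhere(m)[:,::-1].astype(np.float32); e=cv2.fitEllipse(cv2.convexHull(pts)); print(z,e,atz(e[0],Tp,z))
E
```

```text
time: 3.95
ee_pos: [0.5666, -0.2419, 0.0582]
ee_rot: [3.141, 0.002, -0.746]
contact_force: [0.9, 0.2, -0.2]
finger_gap: 0.749
gripper_force: 0.0
[ 0.5666 -0.2419  0.0582] [ 0.8525  0.1677 -0.1817]
0.06215517131630861 ((311.26324462890625, 264.8157653808594), (86.22883605957031, 92.19805908203125), 88.4246597290039) [ 0.5684 -0.243   0.0622]
```

View pics/w2.png

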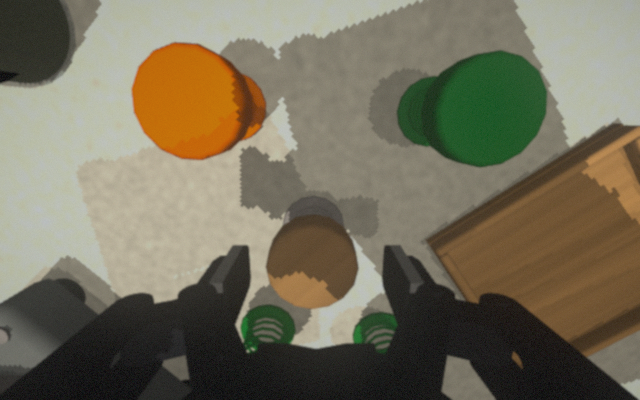

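The bamboo knob with the steel coil is centred between the fingers at (311,265). I'll descend and close.

```bash
python3 -m jog '{"finger_gap":[0.75, 0.75, 0.75, 0.45, 0.4, 0.4, 0.4], "sx":[0.002, 0, 0, 0, 0, 0, 0], "sy":[0, 0, 0, 0, 0, 0, 0], "sz":[0.012, 0.0095, 0, 0, 0, 0, 0], "rz":[0, 0, 0, 0, 0, 0, 0]}' 50; python3 -m jog '{"finger_gap":[0.4, 0.4, 0.4, 0.4, 0.4, 0.4, 0.4], "sx":[0, 0, 0, 0, 0, 0, 0], "sy":[0, 0, 0, 0, 0, 0, 0], "sz":[-0.005, -0.015, -0.04, -0.05, -0.05, 0, 0], "rz":[0, 0, 0, 0, 0, 0, 0]}'
python3 - <<'E'
from h import *
np.set_printoptions(precision=4,suppress=True)
st=read_state();print(st["ee_pos"],st["contact_force"])
im,D=capture("wrist"); save("w3.png",im); np.save("w3D.npy",D)
E
```

```text
time: 4.88
ee_pos: [0.5689, -0.2436, 0.0381]
ee_rot: [-3.141, -0.0, -0.746]
contact_force: [-0.4, -0.5, 1.1]
finger_gap: 0.497
gripper_force: 50.4
time: 5.75
ee_pos: [0.5683, -0.2433, 0.1981]
ee_rot: [-3.142, -0.0, -0.746]
contact_force: [-0.8, 0.4, -1.5]
finger_gap: 0.494
gripper_force: 51.3
[ 0.5683 -0.2433  0.1981] [-0.8214  0.3984 -1.4663]
```

View pics/w3.png

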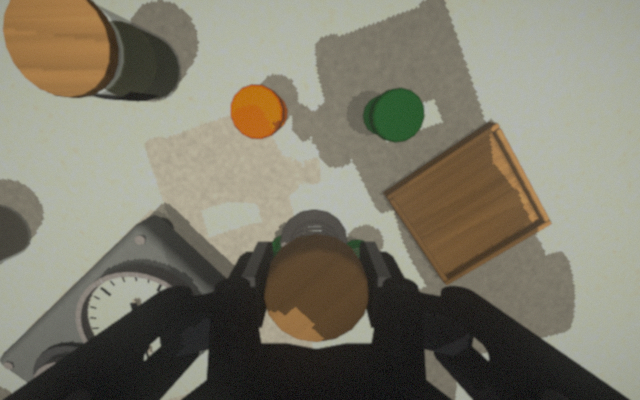

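The knob is held. Next I'll locate the pin and plate.

```bash
python3 - <<'E'
from h import *
np.set_printoptions(precision=4,suppress=True)
px={}
for c in ("top","side"):
    D=np.load(c+"D.npy"); Tp=T(c); W=cloud(D,Tp); g=(.585,.102)
    r=np.hypot(W[...,0]-g[0],W[...,1]-g[1])
    pin=(r<.03)&(W[...,2]>.078)&(W[...,2]<.11)
    P=W[pin]; zt=np.sort(P[:,2])[-8:]; tip=pin&(W[...,2]>np.median(zt)-.004)
    q=np.argwhere(tip)[:,::-1].mean(0); px[c]=q
    pl=(r<.045)&(abs(W[...,2]-.066)<.005)
    pts=np.argwhere(pl)[:,::-1].astype(np.float32); e=cv2.fitEllipse(cv2.convexHull(pts))
    px[c+"p"]=e[0]
    print(c,pin.sum(),zt,"tip",q,W[tip].mean(0),tip.sum(),"plate",e,np.median(W[pl][:,2]),atz(e[0],Tp,.066))
    # gauge yaw: casting top
    cs=(abs(W[...,2]-.048)<.005)&(np.hypot(W[...,0]-.58,W[...,1]-.03)<.17)
    print("gauge",cv2.minAreaRect((W[cs][:,:2]*1000).astype(np.float32)))
print(tri(ray(px["top"],T("top")),ray(px["side"],T("side")))); print(tri(ray(px["topp"],T("top")),ray(px["sidep"],T("side"))))
E
```

```text
top 30 [0.101  0.1011 0.1013 0.1015 0.1016 0.1018 0.1021 0.1047] tip [292.1176 204.6471] [0.5931 0.098  0.1007] 17 plate ((293.0645751953125, 208.3357391357422), (29.837743759155273, 30.735891342163086), 65.99107360839844) 0.0665845371612157 [0.5922 0.0983 0.066 ]
gauge ((632.8426513671875, 29.46393585205078), (248.27740478515625, 234.1943817138672), 88.7767333984375)
side 34 [0.099  0.0993 0.1004 0.1004 0.1007 0.1011 0.1024 0.1038] tip [293.0769 224.    ] [0.5887 0.1015 0.0998] 13 plate ((293.4222717285156, 231.56329345703125), (21.280458450317383, 25.605812072753906), 88.72920227050781) 0.06587989396838656 [0.5884 0.1026 0.066 ]
gauge ((626.830078125, 33.58222198486328), (251.51173400878906, 227.99732971191406), 88.6460189819336)
(array([0.5931, 0.0981, 0.0937]), np.float64(0.003146821625246675))
(array([0.5928, 0.0986, 0.0587]), np.float64(0.002140346464627148))
```

```bash
python3 -m jog '{"finger_gap":[0.4, 0.4, 0.4, 0.4, 0.4, 0.4, 0.4, 0.4, 0.4, 0.4, 0.4, 0.4], "sx":[0, 0, 0, 0, 0, -0.006, -0.006, -0.006, -0.006, -0.006, -0.006, 0], "sy":[0, 0, 0, 0, 0, -0.05, -0.05, -0.05, -0.05, -0.05, -0.05, -0.04], "sz":[0, 0, 0, 0, 0, 0, 0, 0, 0, 0, 0, 0], "rz":[-0.149, -0.149, -0.149, -0.149, -0.149, 0, 0, 0, 0, 0, 0, 0]}' >/dev/null; python3 -m jog '{"finger_gap":[0.4, 0.4], "sx":[0, 0], "sy":[0, 0], "sz":[0, 0], "rz":[0, 0]}'
cat > pin.py <<'E'
from h import *
np.set_printoptions(precision=4,suppress=True)
def pin(name):
    st=read_state();print(st["time"],st["ee_pos"],st["ee_rot"],st["contact_force"],st["joint_positions"][5])
    im,D=capture("wrist"); save(name,im); Tp=T("wrist",st); W=cloud(D,Tp); g=(.5925,.098)
    r=np.hypot(W[...,0]-g[0],W[...,1]-g[1])
    tip=(r<.012)&(W[...,2]>.09)&(W[...,2]<.106); q=np.argwhere(tip)[:,::-1].mean(0)
    pl=(r<.045)&(abs(W[...,2]-.066)<.005)
    e=cv2.fitEllipse(cv2.convexHull(np.argwhere(pl)[:,::-1].astype(np.float32)))
    z=np.median(W[tip][:,2])
    print("tip",q,z,tip.sum(),atz(q,Tp,z),W[tip].mean(0),"plate",e,np.median(W[pl][:,2]),atz(e[0],Tp,.066))
    P=atz(q,Tp,z)-st["ee_pos"]; y=st["ee_rot"][2]
    print("tool d",P[0]*np.cos(y)+P[1]*np.sin(y),P[0]*np.sin(y)-P[1]*np.cos(y))
    return im,D,st
E
python3 -c "
from pin import *
im,D,st=pin('w4.png'); np.save('w4D.npy',D)"
```

```text
time: 7.55
ee_pos: [0.5324, 0.0961, 0.1967]
ee_rot: [3.141, 0.002, -0.001]
contact_force: [-0.6, -0.4, -0.6]
finger_gap: 0.497
gripper_force: 51.4
7.55 [0.5324 0.0961 0.1967] [ 3.1409  0.0024 -0.0006] [-0.6142 -0.4143 -0.5969] 1.72841737962423
tip [309.8857 126.019 ] 0.09944598335210546 210 [0.5915 0.0989 0.0994] [0.5915 0.0989 0.0993] plate ((310.4951171875, 122.89464569091797), (85.96246337890625, 88.66859436035156), 176.08555603027344) 0.06574492470861415 [0.5927 0.099  0.066 ]
tool d 0.05912545611888606 -0.0028108408607608526
```

View pics/w4.png

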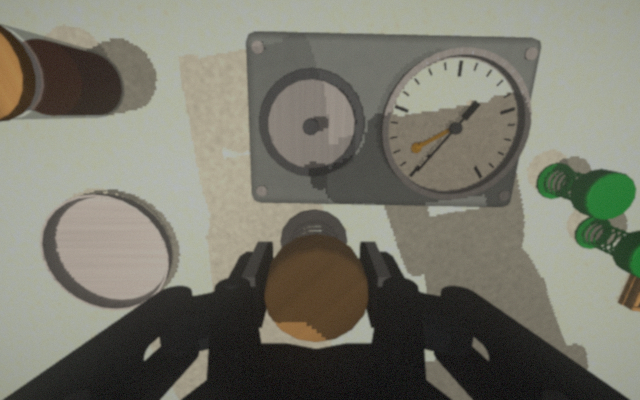

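```bash
python3 - <<'E'
from h import *
np.set_printoptions(precision=4,suppress=True)
st=read_state(); D=np.load("w4D.npy"); Tp=T("wrist",st); W=cloud(D,Tp)-st["ee_pos"]
v,u=np.mgrid[:400,:640]
m=(abs(u-317)<55)&(abs(v-288)<58)&(W[...,2]>.012)&(W[...,2]<.034)
z=np.median(W[m][:,2]); m&=abs(W[...,2]-z)<.004
m=cv2.morphologyEx(m.astype(np.uint8),cv2.MORPH_OPEN,np.ones((9,9)))>0
e=cv2.fitEllipse(cv2.convexHull(np.argwhere(m)[:,::-1].astype(np.float32)))
o,d=ray(e[0],Tp);print("knob top rel TCP z",z,e,o+d*((z+st["ee_pos"][2]-o[2])/d[2])-st["ee_pos"])
f=(abs(u-314)<40)&(v<240)&(v>200)&(W[...,2]<-.015)&(W[...,2]>-.05)
for zz in (-.034,-.038): 
  k=f&(abs(W[...,2]-np.median(W[f][:,2]))<.006)
  P=W[k][:,:2]; 
A=np.c_[2*P,np.ones(len(P))]
# outer edge arc: top-most pixel per column
E=[W[min(vv),uu][:2] for uu in range(286,344) if len(vv:=np.where(k[:,uu])[0])]
E=np.array(E);s=np.linalg.lstsq(np.c_[2*E,np.ones(len(E))],(E**2).sum(1),rcond=None)[0]
print("foot z",np.median(W[k][:,2]),"centre",s[:2],"r",np.sqrt(s[2]+s[0]**2+s[1]**2),"front edge x",E[:,0].max(),"y range",P[:,1].min(),P[:,1].max())
E
```

```text
knob top rel TCP z 0.023527612981643048 ((315.8509216308594, 293.3511657714844), (94.86028289794922, 107.22269439697266), 88.7086181640625) [-0.0018 -0.0015  0.0235]
foot z -0.03502955132489757 centre [-0.0043  0.0001] r 0.01938145226613222 front edge x 0.015480677115884633 y range -0.019422110212774513 0.019817404320911627
```

```bash
python3 -m jog '{"finger_gap":[0.4, 0.4, 0.4, 0.4, 0.4, 0.4, 0.4, 0.4], "sx":[0.02, 0.03, 0.0125, 0, 0, 0, 0, 0], "sy":[-0.001, -0.002, 0, 0, 0, 0, 0, 0], "sz":[0, 0, 0, 0.02, 0.02, 0.01, 0, 0], "rz":[0, 0, 0, 0, 0, 0, 0, 0]}'
python3 - <<'E'
from h import *
s,D=capture("side"); t,D2=capture("top"); np.savez("hov",D=D,D2=D2)
a=cv2.resize(s[165:265,230:350],(480,400),interpolation=3); b=cv2.resize(t[170:245,265:342],(411,400),interpolation=3)[:,:310]
save("hov.png",np.hstack([a,b]))
E
```

```text
time: 8.6
ee_pos: [0.596, 0.0993, 0.1485]
ee_rot: [-3.141, -0.001, -0.001]
contact_force: [-0.0, 0.2, -0.1]
finger_gap: 0.494
gripper_force: 51.4
```

View pics/hov.png

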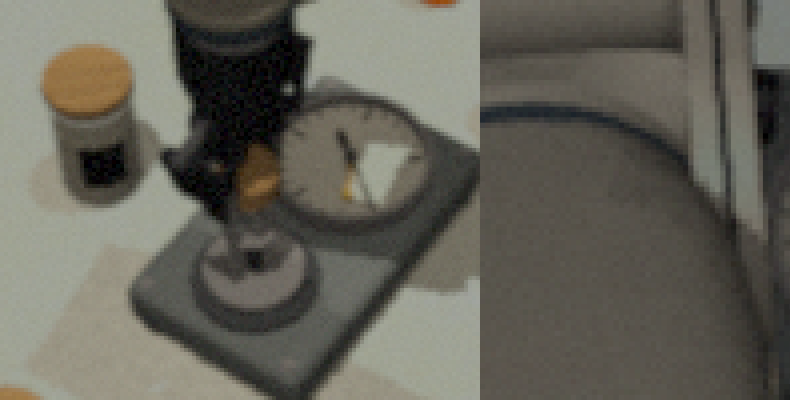

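```bash
python3 -m jog '{"finger_gap":[0.4, 0.4, 0.4, 0.4, 0.4, 0.4], "sx":[-0.001, 0, 0, 0, 0, 0], "sy":[0, 0, 0, 0, 0, 0], "sz":[0.006, 0.006, 0.006, 0.005, 0, 0], "rz":[0, 0, 0, 0, 0, 0]}'
python3 - <<'E'
from h import *
np.set_printoptions(precision=4,suppress=True)
st=read_state()
im,D=capture("wrist"); Tp=T("wrist",st); W=cloud(D,Tp)-st["ee_pos"]
v,u=np.mgrid[:400,:640]
f=(abs(u-314)<40)&(v<240)&(v>195)&(W[...,2]<-.012)&(W[...,2]>-.05)
z=np.median(W[f][:,2]);k=f&(abs(W[...,2]-z)<.006)
E=np.array([W[min(vv),uu][:2] for uu in range(286,344) if len(vv:=np.where(k[:,uu])[0])])
s=np.linalg.lstsq(np.c_[2*E,np.ones(len(E))],(E**2).sum(1),rcond=None)[0]
print("foot z",z,s[:2],np.sqrt(s[2]+s[0]**2+s[1]**2))
W+=st["ee_pos"]; 
pl=(abs(W[...,2]-.066)<.003)&(np.hypot(W[...,0]-.5925,W[...,1]-.099)<.045)&(abs(u-314)<90)
E=np.array([W[min(vv),uu][:2] for uu in range(240,400) if len(vv:=np.where(pl[:,uu])[0])]); E=E[E[:,0]>.605]
s=np.linalg.lstsq(np.c_[2*E,np.ones(len(E))],(E**2).sum(1),rcond=None)[0]
print("plate centre",s[:2]-st["ee_pos"][:2],np.sqrt(s[2]+s[0]**2+s[1]**2))
save("w5.png",im)
E
```

```text
time: 9.45
ee_pos: [0.5948, 0.0995, 0.1249]
ee_rot: [-3.142, -0.0, -0.001]
contact_force: [0.5, -0.3, -0.8]
finger_gap: 0.498
gripper_force: 51.4
foot z -0.0346842486484899 [-0.0042  0.0001] 0.01941449951664511
plate centre [-0.0033 -0.0006] 0.03560023852014885
```

View pics/w5.png

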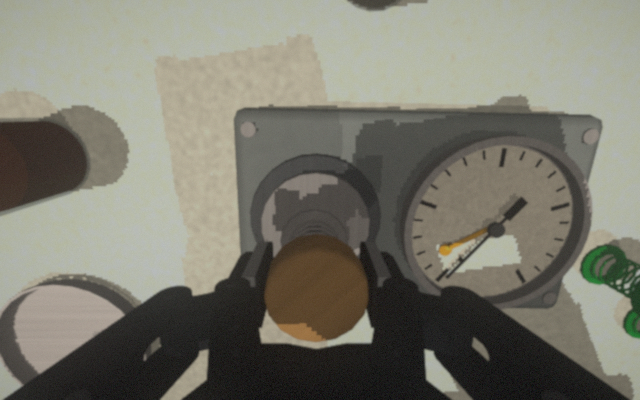

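Foot and plate are concentric within 1 mm and the pin is inside the foot with no force. I'll lower gently.

```bash
python3 -m jog '{"finger_gap":[0.4, 0.4, 0.4, 0.4, 0.4, 0.4, 0.4, 0.4, 0.4, 0.4, 0.4], "sx":[0, 0, 0, 0, 0, 0, 0, 0, 0, 0, 0], "sy":[0, 0, 0, 0, 0, 0, 0, 0, 0, 0, 0], "sz":[0.004, 0.004, 0.004, 0.003, 0.002, 0.001, 0.001, 0.001, 0.001, 0.001, 0], "rz":[0, 0, 0, 0, 0, 0, 0, 0, 0, 0, 0]}' 
cat > f.py <<'E'
from h import *
np.set_printoptions(precision=5,suppress=True)
# mean over captures (each advances 0.05 s)
F=[];P=[]
for i in range(4):
    im,D=capture("wrist"); s=read_state(); F.append(s["contact_force"]);P.append(s["ee_pos"])
Tp=T("wrist",s); 
print(s["time"],"F",np.mean(F,0),"P",np.mean(P,0)); save("cur.png",im)
C=np.array([.5905,-.0375,.069])
C=np.array([.5925+.0005,.099-.136,.07])
print("dial centre px guess",proj(C,Tp))
E
python3 f.py
```

```text
time: 10.88
ee_pos: [0.5948, 0.0995, 0.1029]
ee_rot: [-3.142, -0.0, -0.001]
contact_force: [-0.1, 0.3, 0.9]
finger_gap: 0.495
gripper_force: 51.5
11.075 F [-0.06247  0.37095  1.63401] P [0.59477 0.0995  0.10296]
dial centre px guess [549.23984 238.79571]
```

```bash
python3 -m jog '{"finger_gap":[0.4, 0.4, 0.4, 0.4], "sx":[0, 0, 0, 0], "sy":[0, 0, 0, 0], "sz":[0.001, 0.001, 0.001, 0], "rz":[0, 0, 0, 0]}' | grep -E "pos|contact"; python3 f.py
python3 - <<'E'
from h import *
im=cv2.imread("pics/cur.png")[...,::-1]
from cell import *
for n in ("needle_tip","peak_tip","needle"): print(n,mark_of(n,"wrist")[:2])
st=read_state(); Tp=T("wrist",st)
_,D=capture("wrist"); W=cloud(D,Tp)
m=(abs(W[...,2]-.068)<.003)&(np.hypot(W[...,0]-.592,W[...,1]+.037)<.08)&(np.hypot(W[...,0]-.592,W[...,1]+.037)>.05)
P=W[m][:,:2]; s=np.linalg.lstsq(np.c_[2*P,np.ones(len(P))],(P**2).sum(1),rcond=None)[0]; print("rim",s[:2],np.sqrt(s[2]+s[0]**2+s[1]**2),len(P))
m=np.hypot(W[...,0]-.592,W[...,1]+.037)<.04; print("face z",np.nanmedian(W[m][:,2]))
E
```

```text
ee_pos: [0.5948, 0.0995, 0.0999]
contact_force: [-0.3, 1.4, 3.8]
11.775 F [0.03229 1.08487 3.55844] P [0.59478 0.09953 0.09993]
dial centre px guess [553.06539 240.8539 ]
needle_tip [{'pixel': [458.9, 235.1], 'conf': 0.73}]
peak_tip [{'pixel': [461.8, 229.5], 'conf': 0.57}]Traceback (most recent call last):
  File "<stdin>", line 4, in <module>
ValueError: it knows: dish, gauge, jar, knob, knob_top, load_plate, needle_tip, peak_tip, tray, unit
```

```bash
cat > dial.py <<'E'
from h import *
np.set_printoptions(precision=4,suppress=True)
def read(name,show=True):
    st=read_state(); im,D=capture("wrist"); Tp=T("wrist",st); W=cloud(D,Tp)
    c=np.array([.5925+.003,.099-.136]) 
    for i in range(3):
        r=np.hypot(W[...,0]-c[0],W[...,1]-c[1])
        m=(abs(W[...,2]-.068)<.002)&(r<.068)&(r>.054)
        P=W[m][:,:2]; s=np.linalg.lstsq(np.c_[2*P,np.ones(len(P))],(P**2).sum(1),rcond=None)[0]; c=s[:2]
    zf=np.nanmedian(W[(r<.04)][:,2])
    print("rim",c,np.sqrt(s[2]+c@c),len(P),"face z",zf)
    n=400; a=.07
    src=[c+[a,a],c+[a,-a],c+[-a,-a],c+[-a,a]]   # up=+x, left=+y
    px=np.float32([proj(np.r_[q,zf],Tp) for q in src])
    H=cv2.getPerspectiveTransform(px,np.float32([[0,0],[n,0],[n,n],[0,n]]))
    J=cv2.warpPerspective(im,H,(n,n),flags=cv2.INTER_CUBIC); save(name,J)
    return J
if __name__=="__main__":
    import sys; J=read(sys.argv[1])
E
python3 dial.py d1.png
```

```text
rim [ 0.5891 -0.0207] 0.058419175645791875 4288 face z 0.05829399910839461
```

View pics/d1.png

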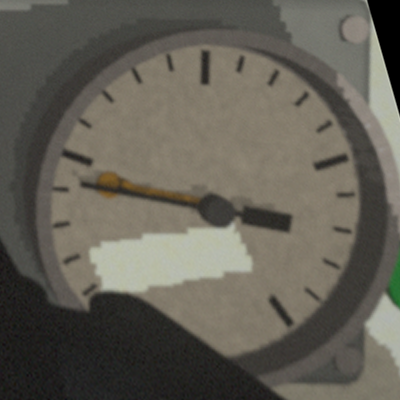

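The dial reads about 4 N, and the needle is carrying the peak hand. I'll continue in smaller steps.

```bash
for i in 1 2; do python3 -m jog '{"finger_gap":[0.4, 0.4, 0.4], "sx":[0, 0, 0], "sy":[0, 0, 0], "sz":[0.0005, 0.0005, 0], "rz":[0, 0, 0]}' | grep -E "pos|contact"; done; python3 f.py
python3 -m jog '{"finger_gap":[0.4, 0.4], "sx":[0, 0], "sy":[0, 0], "sz":[0.0004, 0], "rz":[0, 0]}' | grep -E "pos|contact"; python3 f.py;python3 -m jog '{"finger_gap":[0.4, 0.4], "sx":[0, 0], "sy":[0, 0], "sz":[0.0004, 0], "rz":[0, 0]}' | grep -E "pos|contact"; python3 f.py
```

```text
ee_pos: [0.5947, 0.0995, 0.0989]
contact_force: [-0.6, 1.0, 4.8]
ee_pos: [0.5947, 0.0995, 0.0979]
contact_force: [-0.6, 2.2, 5.4]
12.875 F [-0.33525  2.38481  5.32053] P [0.59472 0.09952 0.09788]
dial centre px guess [555.72955 242.21058]
ee_pos: [0.5948, 0.0995, 0.0975]
contact_force: [0.8, 1.9, 4.7]
13.325 F [-0.08892  1.96702  5.70728] P [0.59475 0.09956 0.09752]
dial centre px guess [556.26971 242.49795]
ee_pos: [0.5948, 0.0995, 0.0971]
contact_force: [-0.8, 3.0, 6.1]
13.775 F [-0.18477  2.32341  5.90703] P [0.59477 0.09955 0.09716]
dial centre px guess [556.72466 242.79339]
```

```bash
for i in 1 2 3; do python3 -m jog '{"finger_gap":[0.4, 0.4], "sx":[0, 0], "sy":[0, 0], "sz":[0.0004, 0], "rz":[0, 0]}' | grep -E "pos|contact"; python3 f.py|head -1; done
```

```text
ee_pos: [0.5948, 0.0996, 0.0968]
contact_force: [0.4, 1.2, 5.6]
14.225 F [-0.04336  1.98946  5.65891] P [0.59479 0.09956 0.09681]
ee_pos: [0.5948, 0.0996, 0.0965]
contact_force: [-0.8, 2.5, 6.7]
14.675 F [-0.54623  2.62062  6.17203] P [0.59479 0.09956 0.09643]
ee_pos: [0.5948, 0.0995, 0.0961]
contact_force: [0.1, 1.6, 6.9]
15.125 F [-0.17364  2.45768  6.64302] P [0.59481 0.09957 0.09608]
```

```bash
for i in 1 2 3; do python3 -m jog '{"finger_gap":[0.4, 0.4], "sx":[0, 0], "sy":[0, 0], "sz":[0.0004, 0], "rz":[0, 0]}' | grep -E "gap"; python3 f.py|head -1; done; python3 dial.py d2.png; python3 -c "
from h import *
for n in ('needle_tip','peak_tip'): print(mark_of(n,'wrist')[:1])"
```

```text
finger_gap: 0.496
15.575 F [-0.61749  1.80722  7.23222] P [0.59485 0.09958 0.09583]
finger_gap: 0.494
16.025 F [-1.44544  2.32736 10.42324] P [0.59489 0.09958 0.09574]
finger_gap: 0.497
16.475 F [-3.25003  2.09593 13.47966] P [0.59493 0.09959 0.09571]
rim [ 0.5892 -0.0207] 0.05838312432904742 4435 face z 0.05828298404240509
[{'pixel': [492.2, 200.9], 'conf': 0.89}]
[{'pixel': [493.0, 199.2], 'conf': 0.59}]
```

View pics/d2.png

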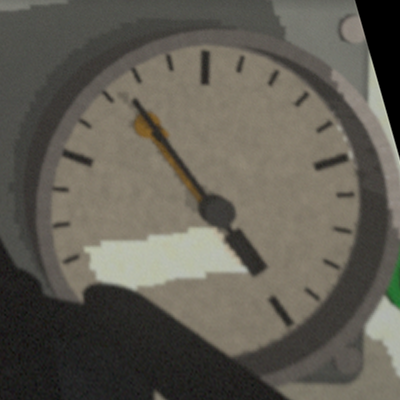

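The knob is on the pin: force jumped from 7 to 13 N while z stalled at 0.0957, and the dial shows about 7.7 N on both hands. I'll ease off 0.5 mm to bear lightly and hold.

```bash
python3 -m jog '{"finger_gap":[0.4, 0.4, 0.4], "sx":[0, 0, 0], "sy":[0, 0, 0], "sz":[-0.0005, 0, 0], "rz":[0, 0, 0]}' | grep -E "pos|cont"; python3 f.py|head -1;  python3 -m jog '{"finger_gap":[0.4, 0.4, 0.4, 0.4, 0.4, 0.4, 0.4, 0.4], "sx":[0, 0, 0, 0, 0, 0, 0, 0], "sy":[0, 0, 0, 0, 0, 0, 0, 0], "sz":[0, 0, 0, 0, 0, 0, 0, 0], "rz":[0, 0, 0, 0, 0, 0, 0, 0]}' | grep -E "pos|cont"; python3 f.py|head -1; python3 - <<'E'
from dial import *
J=read("d3.png"); G=J.astype(int)
# needle/peak angles about the hub (hub at ~ (215,209) in rectified 400px image)
h=np.array([215,209.]); a=np.arange(0,4.2,.005)
def tick(col):  # clockwise from up in picture
    return a
hsv=cv2.cvtColor(J,cv2.COLOR_RGB2HSV)
br=(hsv[...,0]>10)&(hsv[...,0]<25)&(hsv[...,1]>150)
q=np.argwhere(br)[:,::-1]-h; q=q[(np.hypot(*q.T)>50)&(np.hypot(*q.T)<125)]
ph=np.degrees(np.arctan2(q[:,0],-q[:,1])); print("peak dir deg from up",np.median(ph),len(q))
t5=np.degrees(np.arctan2(77-h[0],h[1]-158)); t10=np.degrees(np.arctan2(205-h[0],h[1]-68)); print("5N",t5,"10N",t10,"peak N",5+5*(np.median(ph)-t5)/(t10-t5))
E
```

```text
ee_pos: [0.5949, 0.0996, 0.0958]
contact_force: [-0.5, 2.5, 10.4]
17.2 F [-1.09506  2.02983  9.67705] P [0.59488 0.09957 0.09577]
ee_pos: [0.5949, 0.0996, 0.0958]
contact_force: [-1.9, 1.8, 9.4]
18.4 F [-1.14199  2.2742   9.99283] P [0.59489 0.09957 0.09578]
rim [ 0.5891 -0.0207] 0.05839587563827824 4520 face z 0.05830467436028927
peak dir deg from up -41.18592516570965 309
5N -69.71744091108339 10N -4.05673786129488 peak N 7.172647749730851
```

Held over a second at about 2.5 N on the pin, with the peak hand at about 7.3 N. That is below 10 N, so the spring is tired and goes in the round dish. I'll locate the dish centre and lift off.

```bash
python3 -m jog '{"finger_gap":[0.4, 0.4, 0.4, 0.4, 0.4, 0.4, 0.4, 0.4, 0.4, 0.4], "sx":[0, 0, 0, 0, 0, 0, 0, 0, 0, 0], "sy":[0, 0, 0, 0, 0, 0, 0, 0, 0, 0], "sz":[-0.001, -0.002, -0.004, -0.008, -0.02, -0.03, -0.03, -0.03, 0, 0], "rz":[0, 0, 0, 0, 0, 0, 0, 0, 0, 0]}' | grep -E "time|pos|cont"
python3 - <<'E'
from h import *
np.set_printoptions(precision=4,suppress=True)
st={"ee_pos":[0.5324,0.0961,0.1967],"ee_rot":[3.141,.0024,-.0006]}
for c,f in (("wrist","w4D.npy"),("top","topD.npy"),("side","sideD.npy")):
    W=cloud(np.load(f),T(c,st)); g=np.array([.447,.327])
    m=(np.hypot(*(W[...,:2]-g).transpose(2,0,1))<.085)&(W[...,2]>.010)&(W[...,2]<.024)
    P=W[m][:,:2].astype(np.float32); (x,y),r=cv2.minEnclosingCircle(P*1000)
    s=np.linalg.lstsq(np.c_[2*P,np.ones(len(P))],(P**2).sum(1),rcond=None)[0]
    fl=np.hypot(*(W[...,:2]-s[:2]).transpose(2,0,1))<.045
    print(c,len(P),(x,y,r),s[:2],np.sqrt(s[2]+s[:2]@s[:2]),"floor",np.nanmedian(W[fl][:,2]))
E
```

```text
time: 19.7
ee_pos: [0.594, 0.0993, 0.2198]
contact_force: [-0.5, 0.5, -1.2]
wrist 2279 (450.1722412109375, 327.7386779785156, 70.30257415771484) [0.4509 0.3269] 0.06758829805160188 floor 0.003996364116871098
top 395 (451.33990478515625, 327.07281494140625, 70.21052551269531) [0.4517 0.3266] 0.06622267022573752 floor 0.004507688411835686
side 329 (449.14520263671875, 329.7359924316406, 70.67179870605469) [0.4483 0.3302] 0.0674688334363007 floor 0.003999253409866732
```

```bash
python3 -m jog '{"finger_gap":[0.4, 0.4, 0.4, 0.4, 0.4, 0.4, 0.4, 0.4, 0.4, 0.4, 0.4, 0.4], "sx":[-0.0234, -0.0234, -0.0234, -0.0234, -0.0234, -0.0234, 0, 0, 0, 0, 0, 0], "sy":[-0.038, -0.038, -0.038, -0.038, -0.038, -0.038, 0, 0, 0, 0, 0, 0], "sz":[0, 0, 0, 0, 0, 0, 0, 0.05, 0.05, 0.04, 0.02, 0.01], "rz":[0, 0, 0, 0, 0, 0, 0, 0, 0, 0, 0, 0]}' | grep -E "time|pos|cont"; python3 -m jog '{"finger_gap":[0.4, 0.4, 0.4, 0.4, 0.4, 0.4, 0.4, 0.4], "sx":[0, 0, 0, 0, 0, 0, 0, 0], "sy":[0, 0, 0, 0, 0, 0, 0, 0], "sz":[0, 0.002, 0.002, 0.001, 0.001, 0.001, 0, 0], "rz":[0, 0, 0, 0, 0, 0, 0, 0]}' | grep -E "time|pos|cont"; python3 f.py|head -1
```

```text
time: 21.2
ee_pos: [0.4538, 0.326, 0.048]
contact_force: [-0.2, -0.3, -0.9]
time: 22.2
ee_pos: [0.4546, 0.3277, 0.0432]
contact_force: [0.6, 0.5, -0.4]
22.4 F [0.304   0.75256 0.2458 ] P [0.45456 0.3277  0.04318]
```

```bash
python3 -m jog '{"finger_gap":[0.52, 0.55, 0.6, 0.7, 0.75, 0.75, 0.75, 0.75, 0.75, 0.75, 0.75], "sx":[0, 0, 0, 0, 0, 0, 0, 0, 0, 0, 0], "sy":[0, 0, 0, 0, 0, 0, 0, 0, 0, 0, 0], "sz":[0, 0, 0, 0, 0, -0.01, -0.03, -0.05, -0.05, -0.05, 0], "rz":[0, 0, 0, 0, 0, 0, 0, 0, 0, 0, 0]}' | grep -E "time|pos|cont|gap"
python3 - <<'E'
from h import *
im,D=capture("wrist"); s,_=capture("side")
np.set_printoptions(precision=4,suppress=True)
st=read_state(); W=cloud(D,T("wrist",st)); m=(np.hypot(W[...,0]-.45,W[...,1]-.327)<.05)&(W[...,2]>.045)&(W[...,2]<.09)
print(m.sum(),np.median(W[m],0))
save("end.png",np.hstack([cv2.resize(im,(480,300)),cv2.resize(s[240:400,200:370],(319,300))]))
E
```

```text
time: 23.78
ee_pos: [0.4567, 0.3291, 0.2382]
contact_force: [0.2, -0.1, -0.8]
finger_gap: 0.749
1452 [0.4485 0.3261 0.0618]
```

View pics/end.png

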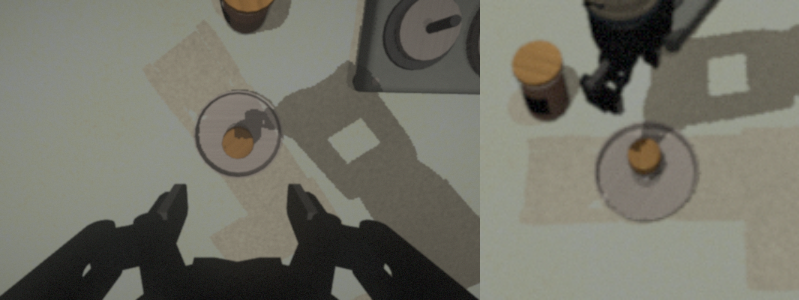

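The knob stands upright in the dish, at (238,142) in the wrist half and (645,155) in the side half, with the gripper clear and the jar untouched.

```bash
python3 -c "
from cell import hand_in
print(hand_in())"
```

```text
the job is handed in; nothing more can be done
None
```

The spring is tired: the peak hand showed about 7.3 N (under 10 N), so I stood the knob upright in the round metal dish and handed the job in at about 24 s; the knob bore about 6 N on the pin for roughly half a second before I eased to about 2.5 N for the one-second hold.

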